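# Stand the bread board in the narrowest rack slot that takes it

## Task

Lift the small wooden bread board out of the steel drip stand and stand it upright in the white drying rack, fully down in the narrowest slot that takes it. Which slot that is has to be found by feel (stepping along from the narrow end is the easy way), gently, never forcing it. Let go of it there and do not knock the other things on the ledge about.

Things in the scene. Friction and masses are not known exactly. Their poses are not given: they have to be found in the camera images.
- board_grip (a point): centre of the grip block on top of the wooden bread board, 102 mm above its foot; axes: x along the board, y across its thickness, z up. The block is 50 mm long (x), 24 mm thick (y), 42 mm high, its top 122 mm above the foot; pinch it across y from above. The board weighs 0.13 to 0.21 kg and stands upright on its long edge; either broad face may face either way.
- board_foot (a point): middle of the underside (foot) of the board, 102 mm below board_grip, same axes. The blade above it is 120 mm long (x), 80 mm high and some 13 to 15 mm thick (y, not measured exactly); the long edges of the foot are rounded by 4 mm.
- board: the bread board itself; origin and axes as board_foot
- stand: fixed steel drip stand that holds the board at the start: base plate 130 x 70 mm (x, y), 8 mm thick, with four upright tabs, tops 38 mm above the ledge, that make one loose slot 18 mm wide along its x. The board's foot stands on the plate, board x along the stand's x. Origin: centre of its underside, on the ledge.
- rack: fixed white plastic drying rack, 110 x 187 mm (x, y); origin: centre of its underside, on the ledge. Teeth in two rows (at x = -22 and +22 mm, 16 mm long) form five slots along the rack's x, side by side along y, narrowest at the -y end, each 4 mm wider than the one before. Slot floor 12 mm, tooth tops 48 mm above the ledge. The board stands along rack x, about centred (to 20 mm).
- slot0 (a point): top edge of the -y wall of slot 0 (first, narrowest), mid-rack in x, 48 mm above the ledge, rack's axes. The -y walls of slots 0 to 4 are fixed tooth faces at rack y = -77.5, -52.5, -23.5, +9.5, +46.5 mm; the +y walls are on the sliding comb. Slot 0 is too narrow; one of slots 1 to 3 is the first to take the board. Readings can be some mm out: feel for it.
- slot4 (a point): top edge of the -y wall of slot 4 (last, widest), 124 mm from slot0 along the rack's +y, same height. A slot that takes the board lets the foot down to the floor; in one too narrow the rounded foot sinks less than 5 mm below the tooth tops. Push it down with under 15 N: wedged between teeth, its contact forces add up to some 3 times the push, and over 50 N in all is too much.
- comb (a joint): setting of the rack's sliding comb, m (0 to 0.010), different every time: all slots are wider by that much, their +y walls moved to +y. How wide the slots are at setting 0 is not known. Stiff (100 N): leave it.
- bowl: bystander: blue plastic bowl, 130 mm across, 55 mm high; origin under its centre
- jug: bystander: white ceramic jug, 112 mm across, 160 mm high; origin under its centre
- pin: bystander: short wooden rolling pin, 270 mm long (its x), 44 mm thick; origin under its middle
- scrubber: bystander: steel wire holder with a round pot scrubber in it, 90 mm across, 90 mm high; origin under its centre
- clip: bystander: plastic drying-rack clip, 75 x 20 x 14 mm, lying flat; origin under its middle
- cup: bystander: steel cup, 68 mm across, 60 mm high; origin under its centre
- soap: bystander: terracotta soap dish with a bar of soap, 90 mm across, 32 mm high; origin under its centre
There are look-alikes about, which are no part of the job. Leave any black or purple look-alike of the stand alone. Of the things shaped like the board, the wooden one is meant.

How it is judged (in metres and radians):
On the way:
1. the board is lifted clear of the drip stand (z of board_foot in the frame of stand above 0.045 m), for 0.2 s.
At the end, for the whole second after the job is handed in: Board released, at rest, in the narrowest slot that takes it (next narrower one has under 1 mm to spare over its thickness); foot within 4 mm of the slot floor, within 25 mm of the rack's middle along the slot, upright and along the slot within 0.2 rad ((y of board_foot in the frame of rack between -0.0525 and -0.0355 m or (y of board_foot in the frame of rack between -0.0235 and -0.0025 m and value of joint comb below 0.008 m) or (y of board_foot in the frame of rack between 0.0095 and 0.0345 m and value of joint comb below 0.004 m)) and z of board_foot in the frame of rack between 0.008 and 0.016 m and x of board_foot in the frame of rack between -0.025 and 0.025 m and angle between board_foot's own z axis and vertical below 0.2 rad and angle between the x axis of board_foot and the x axis of rack, either way round below 0.2 rad and linear speed of board below 0.02 m/s); the robot touches nothing.
It fails at once if the board is forced: its contact forces with the rack add up to more than 50 N (contact force between board and rack above 50 N).
It fails at once if another thing on the ledge is moved more than 30 mm (distance of any of bowl, jug, pin, scrubber, clip, cup, soap from where it was at the start of the episode above 0.03 m).
It also fails if it takes over 72 s, if anything falls off the work surface, if the arm or the gripper's body presses on something with over 40 N, if the wrist force passes 120 N, or if a joint passes its speed limit or range.

## Robot

A 6-joint arm with a two-finger parallel gripper is mounted at the origin on the work surface. World frame = base frame: x ahead of the robot, y to its left, z up, the work surface at z = 0. Lengths are in mm, angles in degrees, forces in N, time in s.
With the tool pointing down it reaches from about 300 to 850 mm from the base axis. Payload 4.2 kg.
Tool frame: the origin (TCP) lies at the very end of the fingers, on their centre line; the grasp point (between the pads) lies 19 mm behind it; z points along the fingers, y is the direction in which the jaws open and shut (so a half turn about z gives the same grasp; the last joint's range is limited). The gripper opens to 91 mm and grips with 3 to 60 N. Pads are 32 mm wide; open, the fingers measure 118 mm over their backs; the gripper's body (76 mm by 178 mm) begins 60 mm behind the grasp point.
Start: joints at [74.771, 18.312, 89.639, -0, 72.044, -1.146], TCP at [139.917, 557.733, 213.976] pointing down, gripper open.
Joint ranges: [-177.97, 177.97], [-48.28, 115.42], [12.27, 149.76], [-77.06, 257.06], [2.81, 150.46], [-146.56, 146.56]. Speed limits (degrees/s): [147.25, 147.25, 180, 180, 180, 180].

## Interface

Orientations are given as [roll, pitch, yaw] about the fixed x, y, z axes, in that order (R = Rz(yaw) Ry(pitch) Rx(roll)).
In Python, from workcell import env gives the robot as it stands. The module is installed in compiled form; this text tells all that it offers.
- The arm moves only by the tool arm_command, never from a script. Its argument "targets" is a list of rows, each a list of 5 numbers: the closure, from 0 (fully open) to 1 (shut), then the shift along the tool's x, y, z each as a share of 50 cm, from -1 to 1, then the turn about the tool's z as a share of pi/4 rad, from -1 to 1. A call has 1 to 8 rows; each row is the pose to reach, as a shift and turn from the pose measured when the call began, along the tool's axes at that moment; what a row does not reach only later rows make up. A row lasts 1/12 s, in which the tool goes at most 41.7 mm and 7.16 degrees, less where a joint would pass 70% of its speed; a pose out of reach is approached as far as the arm can. A call with a number of a shift or a turn outside -1 to 1 is refused whole. A call with a gripper value outside its range is refused whole. The fingers move at their own pace and stop on an object; "squeeze" is the grip in N (left out, the last holds). Time passes only in rows, so rows that repeat a pose let the fingers close. It gives the time, the measured TCP pose, the force and the opening at its end, in the units of the state.
- env.state(): the state, without advancing time (a new reading comes with each control period).
- env.grab_frame(name): name is "scene" or "top" or "wrist"; returns the picture (420x560x3 uint8, red, green, blue); there is no depth.
- env.camera_params(name): a dict with "camera_matrix" (3x3 intrinsics, pixels), "dist_coeffs" ([k1, k2, p1, p2, k3] as OpenCV has them; the pictures are not rectified), "R" (3x3) and "t" (3): a world point X has camera coordinates R X + t; the wrist camera has in their place "hand_eye" (4x4, takes a point from camera to tool coordinates, whose origin is the TCP and whose axes are the flange's). Camera axes: x right, y down, z forward; pixel columns grow to the right and rows downward; lengths in mm; the calibration is good to about 2 mm. A picture is of the moment at which its call begins: read the wrist's pose just before it. camera_params takes no time and is no camera call.
- env.job_done(): hands the job in, once; it reports no verdict.
The state is a dict: "time_s": time; "qpos": joint angles; "qvel": joint speeds; "effort": joint torques, N m; "ee_pos": TCP position; "ee_rot": TCP orientation; "force": force on the tool from outside, world axes, zero at the start; "torque": the same for the moment, N m; "gripper_width": finger opening in mm.
Only numpy, scipy, OpenCV 4.12 (cv2) and the standard library are available. Lean on these libraries where they do the work, as an engineer would, in place of code of your own. Each camera call takes 0.05 s, during which the arm holds its last target.

## Working session

There is one attempt and no reset: what is moved stays moved. The work goes in short steps, Python scripts to look and compute and a tool call to move; the robot and the scene stay as the last step left them, time stands still between calls to the robot, and variables do not carry over. Pictures are saved under pics/ and viewed, and the job is handed in when it is done.

Besides the shell and the picture viewer there is one more tool, called after "Emit:" as a command line: name --pt "numbers of a row" for each row, then --argument value for the rest. arm_command: Moves the arm, as the interface text tells. Shift numbers are shares of 50 cm and turn numbers shares of pi/4 rad, none past 1 either way. Its arguments: {"type":"object","properties":{"targets":{"type":"array"},"squeeze":{"type":"number"}},"required":["targets"]}

```bash
mkdir -p pics; python3 - <<'E'
from workcell import env
import cv2,json
for n in ["scene","top","wrist"]:
    f=env.grab_frame(n); cv2.imwrite(f"pics/{n}0.png",f[:,:,::-1])
    p=env.camera_params(n); print(n,p)
print(env.state())
E
```

```text
scene {'camera_matrix': array([[472.59161691,   0.        , 278.2515824 ],
       [  0.        , 472.59161691, 208.62540096],
       [  0.        ,   0.        ,   1.        ]]), 'dist_coeffs': array([0.00968496, 0.        , 0.        , 0.        , 0.        ]), 'R': array([[ 0.47381112,  0.8805016 ,  0.01483105],
       [ 0.63718554, -0.33115681, -0.69593804],
       [-0.60786315,  0.33919331, -0.71794867]]), 't': array([-293.83696886, -278.6631679 , 1787.54979154])}
top {'camera_matrix': array([[395.74185957,   0.        , 277.85849337],
       [  0.        , 395.74185957, 200.3286811 ],
       [  0.        ,   0.        ,   1.        ]]), 'dist_coeffs': array([-0.07636114,  0.        ,  0.        ,  0.        ,  0.        ]), 'R': array([[ 0.01365802, -0.99987422,  0.00806277],
       [-0.99349671, -0.0144816 , -0.11293614],
       [ 0.11303869, -0.00646785, -0.99356954]]), 't': array([   7.53755386,  556.89514825, 1329.72001723])}
wrist {'camera_matrix': array([[299.53082253,   0.        , 282.68658097],
       [  0.        , 299.53082253, 212.76502322],
       [  0.        ,   0
[... 425 characters left out ...]
  0.00000000e+00,
         1.00000000e+00]])}
{'time_s': 0.15, 'qpos': array([ 7.47709448e+01,  1.83435972e+01,  8.96901710e+01, -2.21519436e-03,
        7.20444495e+01, -1.14747100e+00]), 'qvel': array([ 0.01507093, -0.16509699, -0.21193762,  0.05791263, -0.07301398,
       -0.03895171]), 'effort': array([ 1.03710041e-03, -4.12773371e+01, -2.32152307e+01,  7.28282752e-02,
        4.33368457e-02, -1.04340356e-04]), 'ee_pos': array([139.82539592, 557.34615461, 213.31092206]), 'ee_rot': array([-1.79921756e+02,  5.39575030e-04,  1.65919100e+02]), 'force': array([ 0.55411015, -1.04237155, -0.53989293]), 'torque': array([-0.0140997 ,  0.01585916,  0.01645282]), 'gripper_width': 91.11616013866839}
```

View pics/scene0.png

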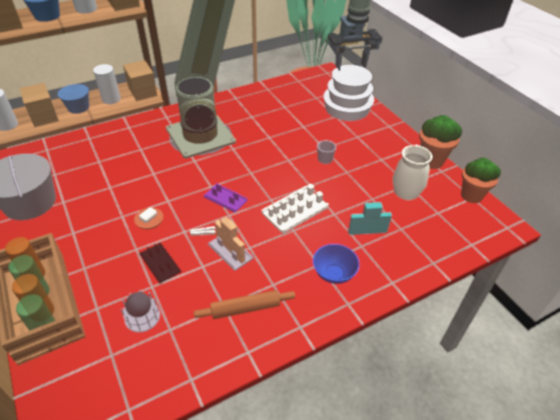

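View pics/top0.png

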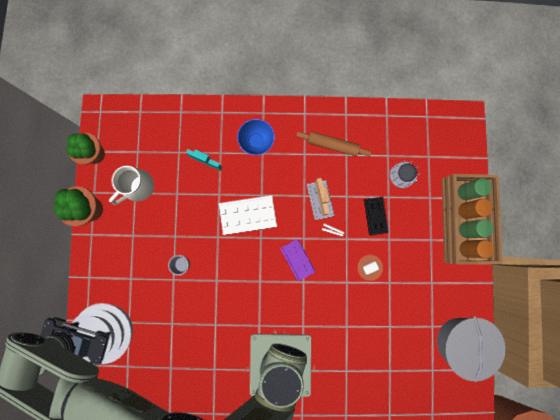

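View pics/wrist0.png

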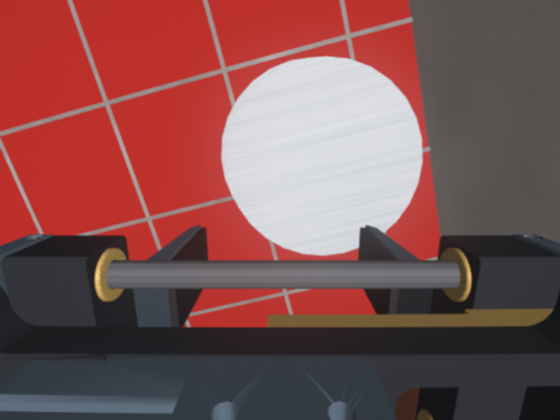

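```bash
cat > h.py <<'E'
import numpy as np,cv2
from workcell import env
def ray(n,uv,z):
    p=env.camera_params(n);q=cv2.undistortPoints(np.array([[uv]],float),p['camera_matrix'],p['dist_coeffs'])[0,0]
    d=p['R'].T@np.array([q[0],q[1],1]);o=-p['R'].T@p['t']
    return o+d*(z-o[2])/d[2]
def proj(n,X):
    p=env.camera_params(n);r,_=cv2.Rodrigues(p['R'])
    return cv2.projectPoints(np.array(X,float).reshape(-1,3),r,p['t'],p['camera_matrix'],p['dist_coeffs'])[0][:,0]
def wcam(st=None):
    st=st or env.state();from scipy.spatial.transform import Rotation as Ro
    T=np.eye(4);T[:3,:3]=Ro.from_euler('xyz',st['ee_rot'],degrees=True).as_matrix();T[:3,3]=st['ee_pos']
    p=env.camera_params('wrist');return T@p['hand_eye'],p
def wray(uv,z,st=None):
    M,p=wcam(st);q=cv2.undistortPoints(np.array([[uv]],float),p['camera_matrix'],p['dist_coeffs'])[0,0]
    d=M[:3,:3]@np.array([q[0],q[1],1]);o=M[:3,3];return o+d*(z-o[2])/d[2]
def wproj(X,st=None):
    M,p=wcam(st);W=np.linalg.inv(M);r,_=cv2.Rodrigues(W[:3,:3])
    return cv2.projectPoints(np.array(X,float).reshape(-1,3),r,W[:3,3],p['camera_matrix'],p['dist_coeffs'])[0][:,0]
E
python3 - <<'E'
import cv2
a=cv2.imread('pics/top0.png')[170:250,200:360];cv2.imwrite('pics/topc.png',cv2.resize(a,None,fx=5,fy=5,interpolation=2))
a=cv2.imread('pics/scene0.png')[170:280,190:350];cv2.imwrite('pics/scenec.png',cv2.resize(a,None,fx=5,fy=5,interpolation=2))
E
```

```text
(no output)
```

View pics/topc.png

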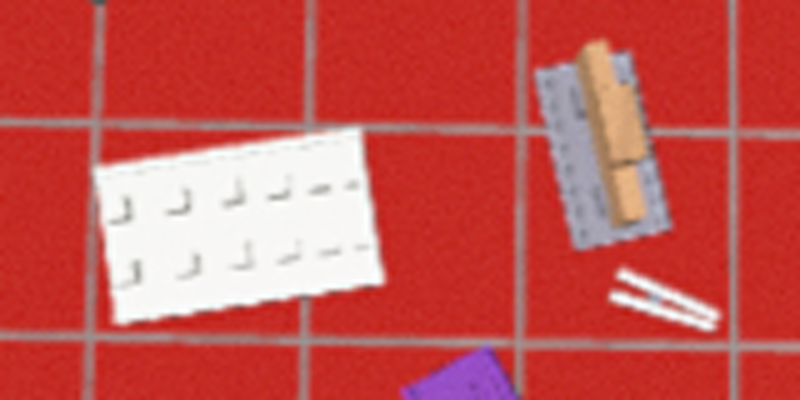

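View pics/scenec.png

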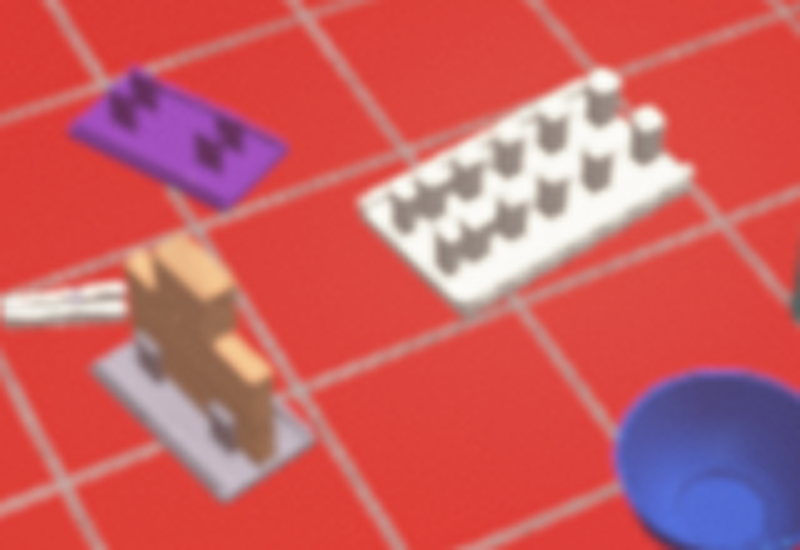

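```bash
python3 - <<'E'
from h import *
import json
def g(l,z): 
    P=np.array([ray('top',(200+u/5-.4,170+v/5-.4),z) for u,v in l]);return P
for nm,l,z in [('rack',[(95,167),(362,128),(384,284),(116,324)],8),('stand',[(536,70),(632,50),(672,230),(577,248)],8),('grip',[(603,88),(635,83),(648,158),(613,164)],130),('blade',[(578,45),(606,40),(644,218),(616,225)],88)]:
    P=g(l,z);print(nm,P.round(1).tolist(),'c',P.mean(0).round(1))
    for i in range(4):
        d=P[(i+1)%4]-P[i];print('   ',np.linalg.norm(d).round(1),np.degrees(np.arctan2(d[1],d[0])).round(1))
E
```

```text
rack [[547.0, 222.4, 8.0], [577.2, 36.0, 8.0], [468.2, 19.1, 8.0], [437.7, 204.6, 8.0]] c [507.5 120.5   8. ]
    188.8 -80.8
    110.3 -171.2
    188.0 99.3
    110.7 9.3
stand [[620.2, -85.8, 8.0], [635.5, -153.6, 8.0], [508.6, -181.6, 8.0], [495.1, -115.1, 8.0]] c [ 564.8 -134.1    8. ]
    69.5 -77.3
    130.0 -167.6
    67.9 101.5
    128.5 13.2
grip [[589.9, -119.2, 130.0], [593.4, -139.8, 130.0], [545.1, -148.1, 130.0], [540.9, -125.6, 130.0]] c [ 567.3 -133.2  130. ]
    20.9 -80.2
    49.0 -170.2
    22.8 100.6
    49.4 7.5
blade [[624.8, -107.3, 88.0], [628.4, -125.9, 88.0], [510.1, -151.2, 88.0], [505.2, -132.7, 88.0]] c [ 567.1 -129.3   88. ]
    19.0 -78.9
    121.0 -168.0
    19.1 104.8
    122.2 12.0
```

```bash
cat >> h.py <<'E'
def cmd(xyz,yaw):
    from scipy.spatial.transform import Rotation as Ro
    st=env.state();R=Ro.from_euler('xyz',st['ee_rot'],degrees=True).as_matrix()
    d=R.T@(np.array(xyz)-st['ee_pos'])/500
    t=-((yaw-st['ee_rot'][2]+180)%360-180)/45
    print('now',st['ee_pos'].round(1),st['ee_rot'].round(2),'F',st['force'].round(2),'w',round(st['gripper_width'],1),'t',st['time_s']);print('shift',d.round(4),'turn',round(t,4),'rows',np.linalg.norm(d)*500/41.7)
E
python3 -c "
from h import *
cmd([470,115,300],189.3)"
```

```text
now [139.8 557.3 213.3] [-179.92    0.    165.92] F [ 0.55 -1.04 -0.54] w 91.1 t 0.15
shift [-0.8557 -0.6977 -0.1724] turn -0.5196 rows 13.399255326801907
```

Emit:
arm_command --pt "0 -0.856 -0.698 -0.172 -0.52" --pt "0 -0.856 -0.698 -0.172 -0.52" --pt "0 -0.856 -0.698 -0.172 -0.52" --pt "0 -0.856 -0.698 -0.172 -0.52" --pt "0 -0.856 -0.698 -0.172 -0.52" --pt "0 -0.856 -0.698 -0.172 -0.52" --pt "0 -0.856 -0.698 -0.172 -0.52" --pt "0 -0.856 -0.698 -0.172 -0.52"

```text
time_s: 0.82
ee_pos: [335.2, 294.8, 264.8]
ee_rot: [-179.9, -0.0, -170.7]
force: [1.5, 0.5, -0.8]
gripper_width: 91.0
```

```bash
python3 -c "
from h import *
cmd([470,115,300],189.3)"
```

```text
now [335.2 294.8 264.8] [-1.7993e+02 -3.0000e-02 -1.7066e+02] F [ 1.55  0.47 -0.77] w 91.0 t 0.8167
shift [-0.2077 -0.3988 -0.07  ] turn 0.0009 rows 5.456007338265331
```

Emit:
arm_command --pt "0 -0.208 -0.399 -0.07 0" --pt "0 -0.208 -0.399 -0.07 0" --pt "0 -0.208 -0.399 -0.07 0" --pt "0 -0.208 -0.399 -0.07 0" --pt "0 -0.208 -0.399 -0.07 0" --pt "0 -0.208 -0.399 -0.07 0" --pt "0 -0.208 -0.399 -0.07 0" --pt "0 -0.208 -0.399 -0.07 0"

```text
time_s: 1.48
ee_pos: [470.3, 114.2, 299.6]
ee_rot: [-180.0, -0.1, -170.8]
force: [-0.6, 1.0, -0.2]
gripper_width: 91.1
```

```bash
python3 -c "
from h import *
import pickle
st=env.state();f=env.grab_frame('wrist');pickle.dump(st,open('st1.pkl','wb'))
print(st['ee_pos'],st['ee_rot'],st['force'])
cv2.imwrite('pics/w1.png',f[:,:,::-1])"
```

```text
[470.34679492 114.19373435 299.62108289] [-1.79957654e+02 -8.57575605e-02 -1.70805100e+02] [-0.58146961  0.99470531 -0.1779286 ]
```

View pics/w1.png

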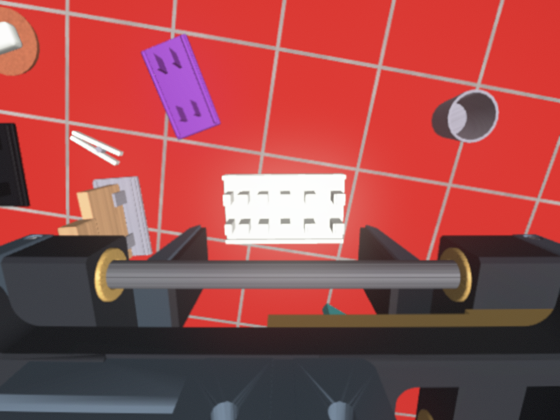

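```bash
python3 - <<'E'
import cv2
a=cv2.imread('pics/w1.png')[165:255,210:360];a=cv2.convertScaleAbs(a,alpha=1.0,beta=0)
cv2.imwrite('pics/w1c.png',cv2.resize(a,None,fx=5,fy=5,interpolation=2))
E
```

```text
(no output)
```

View pics/w1c.png

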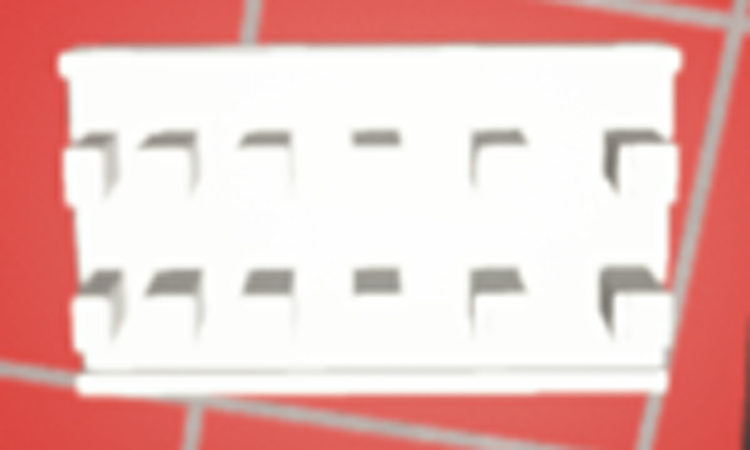

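```bash
cat > fit.py <<'E'
from h import *
import pickle
from scipy.optimize import least_squares
st=pickle.load(open('st1.pkl','rb'))
up=[(103,150),(190,148),(291,146),(401,145),(526,145)];lo=[(107,293),(199,293),(294,293),(401,292),(525,292)]
pix=np.array(up+lo)/5-.4+np.array([210,165])
ys=[-77.5,-52.5,-23.5,9.5,46.5]
M=np.array([[-30,y,48] for y in ys]+[[14,y,48] for y in ys],float)
def W(p,M):
    a=np.radians(p[2]);c,s=np.cos(a),np.sin(a)
    return np.c_[p[0]+c*M[:,0]-s*M[:,1],p[1]+s*M[:,0]+c*M[:,1],M[:,2]]
f=lambda p:(wproj(W(p,M),st)-pix).ravel()
r=least_squares(f,[507,120,9.3],loss='soft_l1');print(r.x);print(f(r.x).reshape(-1,2).round(2))
E
python3 fit.py; python3 - <<'E'
import sys;sys.argv=['']
exec(open('fit.py').read().split('def W')[0])
def corn(l):
    return np.array([wray((210+u/5-.4,165+v/5-.4),12,st) for u,v in l])
P=corn([(58,52),(683,50),(667,388),(78,392)]);print(P.round(1),P.mean(0))
for i in range(4):print(np.linalg.norm(P[i]-P[i-1]))
E
```

```text
[507.68259082 121.7574013    9.5856746 ]
[[-0.66 -0.59]
 [-0.58 -0.32]
 [-0.48 -0.07]
 [ 0.64 -0.04]
 [ 1.56 -0.22]
 [ 0.02  0.47]
 [-1.31  0.35]
 [-0.49  0.22]
 [ 0.68  0.27]
 [ 1.19  0.09]]
[[471.1  18.8  12. ]
 [440.1 207.2  12. ]
 [547.5 224.8  12. ]
 [579.2  37.4  12. ]] [509.4681062  122.08238582  12.        ]
109.62000070882544
190.92693117761394
108.81017347153572
190.05330765862536
```

```bash
python3 -c "
from h import *
cmd([540,-137,290],192)"
```

```text
now [469.7 115.  299.5] [-1.7997e+02 -1.1000e-01 -1.7071e+02] F [ 0.55  0.25 -0.2 ] w 91.3 t 1.5333
shift [-0.0574 -0.5201  0.0192] turn -0.0602 rows 6.277995919390965
```

Emit:
arm_command --pt "0 -0.057 -0.52 0.019 -0.06" --pt "0 -0.057 -0.52 0.019 -0.06" --pt "0 -0.057 -0.52 0.019 -0.06" --pt "0 -0.057 -0.52 0.019 -0.06" --pt "0 -0.057 -0.52 0.019 -0.06" --pt "0 -0.057 -0.52 0.019 -0.06" --pt "0 -0.057 -0.52 0.019 -0.06" --pt "0 -0.057 -0.52 0.019 -0.06"

```text
time_s: 2.2
ee_pos: [540.0, -138.1, 289.1]
ee_rot: [180.0, -0.2, -168.1]
force: [-0.1, -0.6, 0.4]
gripper_width: 91.0
```

```bash
python3 -c "
from h import *
import pickle
st=env.state();f=env.grab_frame('wrist');pickle.dump(st,open('st2.pkl','wb'))
print(st['ee_pos'],st['ee_rot'],st['force'])
a=f[120:300,130:400,::-1]
cv2.imwrite('pics/w2.png',cv2.resize(a,None,fx=2.9,fy=2.9,interpolation=2))"
```

```text
[ 539.95050812 -138.07287107  289.05003345] [ 179.99308285   -0.1990223  -168.11928097] [-0.08576874 -0.63834888  0.35251284]
```

View pics/w2.png

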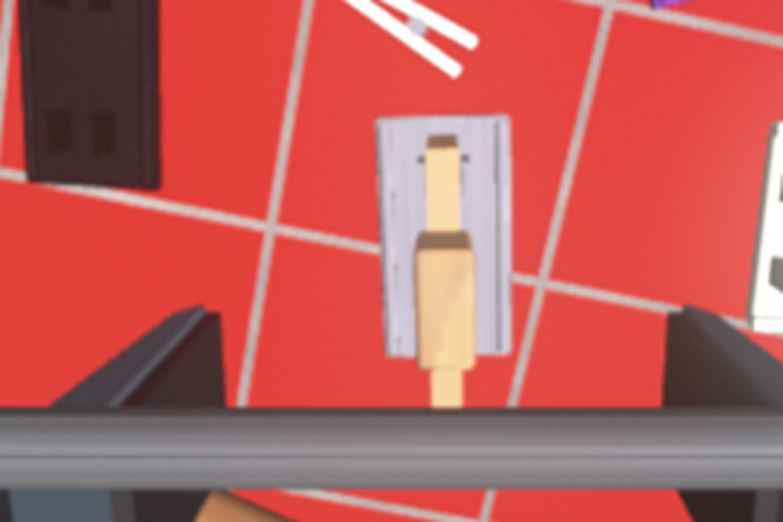

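```bash
python3 - <<'E'
from h import *
import pickle
st=pickle.load(open('st2.pkl','rb'))
g=lambda l,z:np.array([wray((130+u/2.9-.33,120+v/2.9-.33),z,st) for u,v in l])
P=g([(416,249),(474,249),(418,368),(473,369)],130);print(P.round(1),P.mean(0))
a=P[:2].mean(0);b=P[2:].mean(0);d=b-a;print('yaw',np.degrees(np.arctan2(d[1],d[0])),np.linalg.norm(d))
Q=g([(427,149),(460,149)],88);print(Q.round(1),Q.mean(0))
d=P.mean(0)-Q.mean(0);print('yaw',np.degrees(np.arctan2(d[1],d[0])),np.linalg.norm(d[:2]))
cmd([566.5,-133,106+60],192)
E
```

```text
[[ 547.1 -147.6  130. ]
 [ 542.4 -125.6  130. ]
 [ 594.7 -137.1  130. ]
 [ 590.6 -115.5  130. ]] [ 568.7213414  -131.43353169  130.        ]
yaw 12.101177868447209 49.019611984942664
[[ 512.6 -151.1   88. ]
 [ 509.7 -137.4   88. ]] [ 511.13484123 -144.24471195   88.        ]
yaw 12.542251707933657 58.99433313146701
now [ 539.5 -136.2  289.4] [ 179.92   -0.19 -168.04] F [-0.46  0.76 -0.19] w 91.1 t 2.25
shift [-0.0549 -0.0052  0.2466] turn -0.0008 rows 3.029485683722633
```

```bash
python3 -c "
from h import *
cmd([568,-131.7,180],192.2)
cmd([568,-131.7,93],192.2)"
```

```text
now [ 539.5 -136.2  289.4] [ 179.92   -0.19 -168.04] F [-0.46  0.76 -0.19] w 91.1 t 2.25
shift [-0.0583 -0.0032  0.2186] turn -0.0053 rows 2.7124739121056516
now [ 539.5 -136.2  289.4] [ 179.92   -0.19 -168.04] F [-0.46  0.76 -0.19] w 91.1 t 2.25
shift [-0.0589 -0.0034  0.3926] turn -0.0053 rows 4.759705775447941
```

Emit:
arm_command --pt "0 -0.058 -0.003 0.1 -0.005" --pt "0 -0.058 -0.003 0.2 -0.005" --pt "0 -0.058 -0.003 0.25 -0.005" --pt "0 -0.058 -0.003 0.31 -0.005" --pt "0 -0.058 -0.003 0.36 -0.005" --pt "0 -0.059 -0.003 0.393 -0.005" --pt "0 -0.059 -0.003 0.393 -0.005" --pt "0 -0.059 -0.003 0.393 -0.005"

```text
time_s: 2.92
ee_pos: [567.5, -129.1, 92.8]
ee_rot: [179.9, -0.3, -167.7]
force: [0.4, 0.6, -0.2]
gripper_width: 91.4
```

```bash
python3 -c "
from h import *
cmd([568,-131.7,93],192.2)"
```

```text
now [ 567.5 -129.1   92.8] [ 179.85   -0.26 -167.67] F [ 0.44  0.57 -0.17] w 91.4 t 2.9167
shift [ 0.0002 -0.0054 -0.0005] turn 0.003 rows 0.06464458768408687
```

Emit:
arm_command --pt "0.4 0 -0.004 0 0" --pt "0.6 0 -0.004 0 0" --pt "0.7 0 -0.004 0 0" --pt "0.9 0 -0.004 0 0" --pt "1 0 -0.004 0 0" --pt "1 0 -0.004 0 0" --pt "1 0 -0.004 0 0" --pt "1 0 -0.004 0 0" --squeeze 25

```text
time_s: 3.58
ee_pos: [568.0, -131.1, 92.8]
ee_rot: [179.9, -0.3, -167.7]
force: [-0.6, -0.5, -0.3]
gripper_width: 40.9
```

Emit:
arm_command --pt "1 0 0 0 0" --pt "1 0 0 0 0" --pt "1 0 0 0 0"

```text
time_s: 3.83
ee_pos: [567.9, -131.2, 92.8]
ee_rot: [179.9, -0.3, -167.7]
force: [-0.3, -0.8, 0.7]
gripper_width: 23.8
```

```bash
python3 -c "
from h import *
cmd([568,-131.7,250],192.2)"
```

```text
now [ 567.9 -131.2   92.8] [ 179.85   -0.26 -167.69] F [-0.32 -0.76  0.68] w 23.8 t 3.8333
shift [ 1.500e-03 -2.000e-04 -3.144e-01] turn 0.0025 rows 3.770276909750514
```

Emit:
arm_command --pt "1 0 0 0 0" --pt "1 0 0 0 0" --pt "1 0 0 -0.02 0" --pt "1 0 0 -0.06 0" --pt "1 0 0 -0.12 0" --pt "1 0 0 -0.19 0" --pt "1 0 0 -0.25 0" --pt "1 0 0 -0.25 0"

```text
time_s: 4.5
ee_pos: [571.9, -132.3, 225.2]
ee_rot: [-179.8, 0.4, -167.7]
force: [1.9, -0.7, -1.5]
gripper_width: 24.1
```

```bash
python3 -c "
from h import *
f=env.grab_frame('wrist');cv2.imwrite('pics/w3.png',f[:,:,::-1])
f=env.grab_frame('scene')[110:270,160:360,::-1];cv2.imwrite('pics/s3.png',cv2.resize(f,None,fx=3.5,fy=3.5,interpolation=2))
cmd([568,-131.7,250],192.2)"
```

```text
now [ 568.9 -131.5  219.3] [ 1.7992e+02 -1.2000e-01 -1.6768e+02] F [-1.56  0.01 -3.68] w 24.3 t 4.6
shift [ 0.002  -0.     -0.0615] turn 0.0027 rows 0.7376860923172706
```

View pics/w3.png

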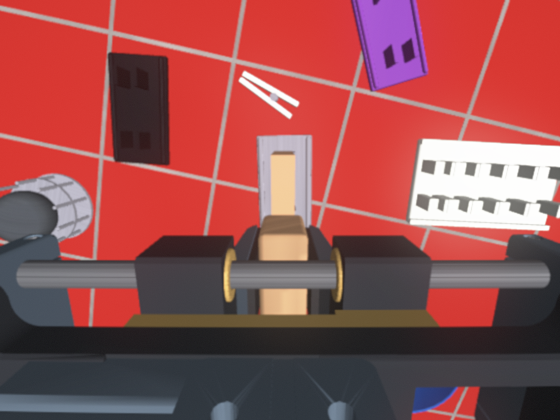

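View pics/s3.png

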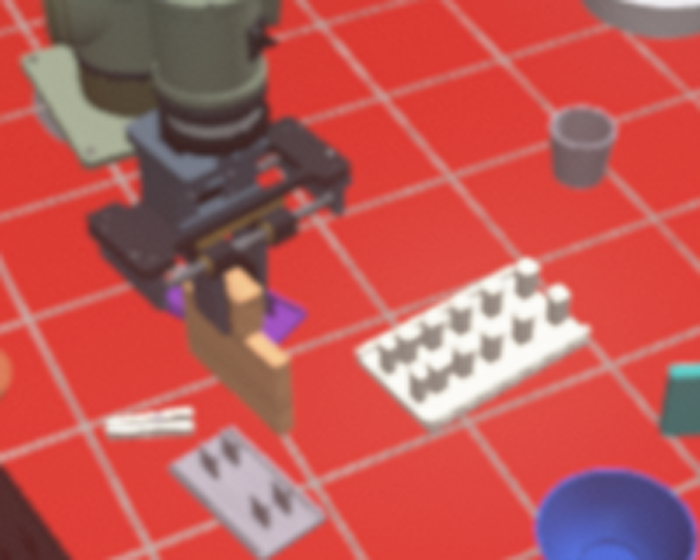

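```bash
cat >> h.py <<'E'
RACK=[508,121.5,9.45]
def rk(x,y):
    a=np.radians(RACK[2]);c,s=np.cos(a),np.sin(a);return np.array([RACK[0]+c*x-s*y,RACK[1]+s*x+c*y])
def inv(p):
    a=np.radians(RACK[2]);c,s=np.cos(a),np.sin(a);d=np.array(p)[:2]-RACK[:2];return np.array([c*d[0]+s*d[1],-s*d[0]+c*d[1]])
E
python3 -c "
from h import *
cmd([*rk(0,-45),165],189.45)"
```

```text
now [ 568.9 -131.5  219.3] [ 1.7992e+02 -1.2000e-01 -1.6768e+02] F [-1.56  0.01 -3.68] w 24.3 t 4.6
shift [0.0154 0.4302 0.1091] turn 0.0638 rows 5.324983783014006
```

Emit:
arm_command --pt "1 0.001 0.04 0 0.01" --pt "1 0.004 0.1 0 0.02" --pt "1 0.008 0.17 0 0.03" --pt "1 0.011 0.24 0 0.04" --pt "1 0.013 0.31 0 0.05" --pt "1 0.015 0.37 0 0.06" --pt "1 0.0154 0.415 0 0.064" --pt "1 0.0154 0.43 0 0.064"

```text
time_s: 5.27
ee_pos: [513.2, 79.7, 217.8]
ee_rot: [179.8, -0.4, -170.4]
force: [0.5, 0.6, -2.3]
gripper_width: 23.7
```

```bash
python3 -c "
from h import *
cmd([*rk(0,-45),165],189.45)"
```

```text
now [513.2  79.7 217.8] [ 179.84   -0.38 -170.4 ] F [ 0.54  0.61 -2.3 ] w 23.7 t 5.2667
shift [-0.0042 -0.0061  0.1055] turn 0.0033 rows 1.267786924127364
```

Emit:
arm_command --pt "1 -0.004 -0.006 0.03 0.003" --pt "1 -0.004 -0.006 0.07 0.003" --pt "1 -0.004 -0.006 0.105 0.003" --pt "1 -0.004 -0.006 0.105 0.003" --pt "1 -0.004 -0.006 0.105 0.003" --pt "1 -0.004 -0.006 0.105 0.003"

```text
time_s: 5.77
ee_pos: [515.7, 76.7, 165.5]
ee_rot: [179.8, -0.4, -170.6]
force: [-0.0, -0.3, -1.6]
gripper_width: 23.9
```

```bash
python3 -c "
from h import *
import pickle
st=env.state();f=env.grab_frame('wrist');pickle.dump(st,open('st4.pkl','wb'))
cmd([*rk(0,-45),165],189.45)
a=f[100:260,190:390,::-1]
cv2.imwrite('pics/w4.png',cv2.resize(a,None,fx=3.75,fy=3.75,interpolation=2))"
```

```text
now [516.   76.8 166. ] [ 179.85   -0.3  -170.56] F [-0.2  -0.42 -2.25] w 24.0 t 5.8167
shift [0.0012 0.0008 0.002 ] turn -0.0002 rows 0.02917686312823277
```

View pics/w4.png

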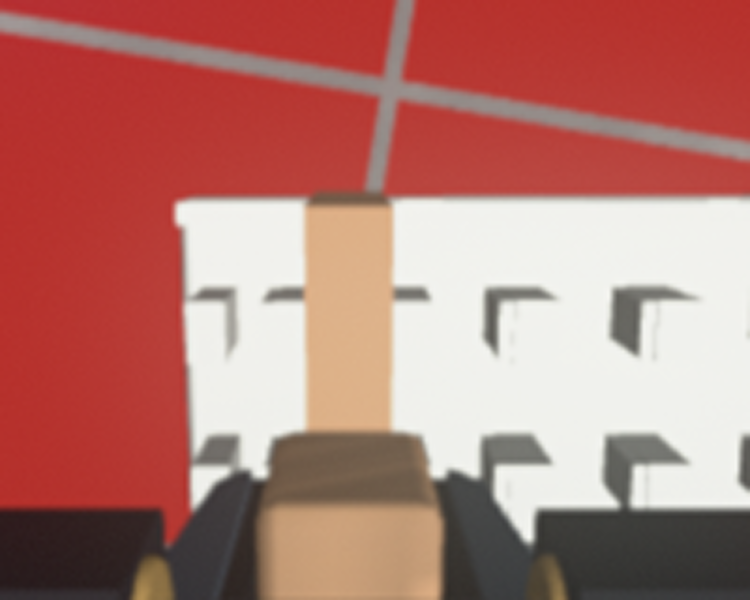

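```bash
python3 - <<'E'
from h import *
import pickle
st=pickle.load(open('st4.pkl','rb'))
g=lambda u,v,z:inv(wray((190+u/3.75-.37,100+v/3.75-.37),z,st)).round(1)
for n,u,v,z in [('t0 r',235,301,48),('t1 l',264,300,48),('t1 r',431,299,48),('t2 l',498,299,48),('t2 r',556,299,48),('t3 l',640,299,48),('t3 r',699,299,48),('t0r lo',240,463,48),('t2l lo',492,463,48),('t2r lo',551,463,48),('t3l lo',630,464,48),('t3r lo',690,463,48),('foot l',312,192,81),('foot r',388,192,81),('blade l',306,205,161),('blade r',392,205,161),('blade l lo',306,420,161),('blade r lo',391,420,161),('blk l',258,510,203),('blk r',443,510,203),('tcp',0,0,0)]:
    print(n,g(u,v,z))
print(inv(st['ee_pos']),'yaw',st['ee_rot'][2]-180+360-9.45)
E
```

```text
t0 r [-29.4 -74.4]
t1 l [-29.6 -66.9]
t1 r [-29.8 -24. ]
t2 l [-29.8  -6.8]
t2 r [-29.8   8.1]
t3 l [-29.8  29.8]
t3 r [-29.8  45. ]
t0r lo [ 13.8 -74.1]
t2l lo [13.9 -7.1]
t2r lo [13.9  8.6]
t3l lo [14.2 29.7]
t3r lo [14.  45.7]
foot l [-57.8 -53.4]
foot r [-57.7 -36.4]
blade l [-58.2 -51.9]
blade r [-58.1 -38.7]
blade l lo [-24.3 -52.2]
blade r lo [-24.3 -38.6]
blk l [-22.7 -56.7]
blk r [-22.7 -33.8]
tcp [-108.9 -143.7]
[  0.23208396 -45.41993732] yaw -0.012038012031052148
```

```bash
python3 -c "
from h import *
cmd([*rk(0,-45),138],189.45)"
```

```text
now [516.   76.8 166. ] [ 179.85   -0.3  -170.56] F [-0.2  -0.42 -2.25] w 24.0 t 5.8167
shift [0.0009 0.0006 0.056 ] turn -0.0002 rows 0.6714741631391087
```

Emit:
arm_command --pt "1 0.001 0.0006 0.02 0" --pt "1 0.001 0.0006 0.04 0" --pt "1 0.001 0.0006 0.056 0" --pt "1 0.001 0.0006 0.056 0" --pt "1 0.001 0.0006 0.056 0" --pt "1 0.001 0.0006 0.056 0"

```text
time_s: 6.32
ee_pos: [515.4, 77.1, 138.0]
ee_rot: [179.8, -0.3, -170.6]
force: [-0.1, -0.3, -2.3]
gripper_width: 23.7
```

```bash
python3 -c "
from h import *
cmd([*rk(0,-45),138],189.45)
print(inv(env.state()['ee_pos']))"
```

```text
now [515.4  77.1 138. ] [ 179.85   -0.3  -170.56] F [-0.13 -0.34 -2.35] w 23.7 t 6.3167
shift [ 0.0001 -0.     -0.    ] turn -0.0002 rows 0.0013527655366879336
[  0.05516149 -44.98883078]
```

Emit:
arm_command --pt "1 0 0 0.004 0" --pt "1 0 0 0.008 0" --pt "1 0 0 0.01 0" --pt "1 0 0 0.01 0" --pt "1 0 0 0.01 0"

```text
time_s: 6.73
ee_pos: [515.4, 77.1, 133.0]
ee_rot: [179.8, -0.3, -170.6]
force: [-0.5, -0.5, -2.5]
gripper_width: 23.7
```

Emit:
arm_command --pt "1 0 0 0.001 0" --pt "1 0 0 0.002 0" --pt "1 0 0 0.002 0" --pt "1 0 0 0.002 0"

```text
time_s: 7.07
ee_pos: [515.4, 77.1, 132.0]
ee_rot: [179.9, -0.3, -170.6]
force: [0.8, -0.5, -1.7]
gripper_width: 23.9
```

Emit:
arm_command --pt "1 0 0 0.001 0" --pt "1 0 0 0.002 0" --pt "1 0 0 0.002 0" --pt "1 0 0 0.002 0"

```text
time_s: 7.4
ee_pos: [515.4, 77.1, 130.9]
ee_rot: [179.8, -0.3, -170.6]
force: [-0.2, 0.9, -2.1]
gripper_width: 23.8
```

Emit:
arm_command --pt "1 0 0 0.001 0" --pt "1 0 0 0.002 0" --pt "1 0 0 0.002 0"

```text
time_s: 7.65
ee_pos: [515.5, 77.0, 130.0]
ee_rot: [179.9, -0.3, -170.5]
force: [0.4, -0.6, -1.0]
gripper_width: 23.9
```

Emit:
arm_command --pt "1 0 0 0.001 0" --pt "1 0 0 0.002 0" --pt "1 0 0 0.002 0"

```text
time_s: 7.9
ee_pos: [515.7, 76.8, 129.3]
ee_rot: [179.9, -0.3, -170.5]
force: [-0.4, -0.3, 1.0]
gripper_width: 24.0
```

Emit:
arm_command --pt "1 0 0 0.001 0" --pt "1 0 0 0.002 0" --pt "1 0 0 0.002 0"

```text
time_s: 8.15
ee_pos: [515.8, 76.8, 129.0]
ee_rot: [179.9, -0.2, -170.5]
force: [-1.4, -0.4, 5.5]
gripper_width: 23.9
```

```bash
python3 -c "
from h import *
print(inv(env.state()['ee_pos']),env.state()['torque'])
cmd([*rk(0,-46.2),131.5],189.45)"
```

```text
[  0.3498489  -45.41761826] [-0.21353213  0.36000401  0.05596557]
now [515.8  76.8 129. ] [ 179.91   -0.23 -170.53] F [-1.35 -0.45  5.47] w 23.9 t 8.15
shift [ 0.0007 -0.0016 -0.0049] turn 0.0005 rows 0.06251432933412304
```

Emit:
arm_command --pt "1 0 0 -0.005 0" --pt "1 0.0007 -0.0016 -0.005 0.0005" --pt "1 0.0007 -0.0016 -0.005 0.0005" --pt "1 0.0007 -0.0016 -0.002 0.0005" --pt "1 0.0007 -0.0016 -0.001 0.0005" --pt "1 0.0007 -0.0016 0 0.0005" --pt "1 0.0007 -0.0016 0 0.0005"

```text
time_s: 8.73
ee_pos: [515.6, 76.5, 129.2]
ee_rot: [179.8, -0.2, -170.6]
force: [-1.0, 2.5, 2.3]
gripper_width: 23.9
```

Emit:
arm_command --pt "1 0 0 0.001 0" --pt "1 0 0 0.002 0" --pt "1 0 0 0.002 0"

```text
time_s: 8.98
ee_pos: [515.7, 76.5, 129.0]
ee_rot: [179.8, -0.2, -170.6]
force: [-1.4, 1.2, 6.2]
gripper_width: 23.8
```

```bash
python3 -c "
from h import *
print(inv(env.state()['ee_pos']),env.state()['torque'])
cmd([*rk(0,-46.2),131.5],189.45)"
```

```text
[  0.20634574 -45.62724606] [0.45294213 0.47297267 0.11407462]
now [515.7  76.5 129. ] [ 179.85   -0.19 -170.55] F [-1.43  1.25  6.21] w 23.8 t 8.9833
shift [ 0.0004 -0.0011 -0.0051] turn -0.0 rows 0.06247008973338074
```

Emit:
arm_command --pt "1 0 0 -0.003 0" --pt "1 0 0 -0.003 0.02" --pt "1 0 0 -0.003 0.02" --pt "1 0 0 -0.001 0.02" --pt "1 0 0 0.0005 0.02" --pt "1 0 0 0.0015 0.02" --pt "1 0 0 0.0015 0.02"

```text
time_s: 9.57
ee_pos: [515.9, 76.6, 129.4]
ee_rot: [179.8, -0.1, -171.4]
force: [-2.4, 0.9, 8.8]
gripper_width: 24.1
```

Emit:
arm_command --pt "1 0 0 -0.003 0" --pt "1 0 0 -0.003 -0.04" --pt "1 0 0 -0.003 -0.04" --pt "1 0 0 -0.001 -0.04" --pt "1 0 0 0.0005 -0.04" --pt "1 0 0 0.0015 -0.04" --pt "1 0 0 0.0015 -0.04"

```text
time_s: 10.15
ee_pos: [516.1, 76.7, 129.3]
ee_rot: [179.8, -0.1, -169.7]
force: [-1.4, 0.8, 5.0]
gripper_width: 23.8
```

```bash
python3 -c "
from h import *
print(inv(env.state()['ee_pos']),env.state()['torque'])
cmd([*rk(0,-16),139],189.45)"
```

```text
[  0.58483616 -45.53199842] [ 0.26834183  0.38170593 -0.15503006]
now [516.1  76.7 129.3] [ 1.7984e+02 -1.0000e-01 -1.6968e+02] F [-1.43  0.82  5.01] w 23.8 t 10.15
shift [ 0.0003  0.0591 -0.0192] turn 0.0193 rows 0.745435552969699
```

Emit:
arm_command --pt "1 0 0 -0.01 0" --pt "1 0 0 -0.024 0.01" --pt "1 0 0 -0.024 0.019" --pt "1 0 0.02 -0.024 0.019" --pt "1 0 0.045 -0.024 0.019" --pt "1 0 0.0613 -0.024 0.019" --pt "1 0 0.0613 -0.024 0.019" --pt "1 0 0.0613 -0.024 0.019"

```text
time_s: 10.82
ee_pos: [510.3, 107.6, 141.2]
ee_rot: [179.9, -0.1, -170.4]
force: [0.6, 0.6, -1.7]
gripper_width: 23.9
```

```bash
python3 -c "
from h import *
print(inv(env.state()['ee_pos']),env.state()['torque'])
cmd([*rk(0,-14.8),133],189.45)"
```

```text
[ -0.04471789 -14.05975669] [0.06731971 0.00473691 0.02461625]
now [510.3 107.6 141.2] [ 1.7986e+02 -1.3000e-01 -1.7042e+02] F [ 0.61  0.64 -1.65] w 23.9 t 10.8167
shift [-0.0001 -0.0015  0.0163] turn 0.0028 rows 0.196632395437242
```

Emit:
arm_command --pt "1 0 -0.0015 0.005 0.003" --pt "1 0 -0.0015 0.011 0.003" --pt "1 0 -0.0015 0.016 0.003" --pt "1 0 -0.0015 0.018 0.003" --pt "1 0 -0.0015 0.02 0.003" --pt "1 0 -0.0015 0.021 0.003" --pt "1 0 -0.0015 0.021 0.003"

```text
time_s: 11.4
ee_pos: [510.4, 106.7, 130.5]
ee_rot: [179.9, -0.1, -170.6]
force: [0.9, 0.9, -2.6]
gripper_width: 23.9
```

Emit:
arm_command --pt "1 0 0 0.001 0" --pt "1 0 0 0.003 0" --pt "1 0 0 0.004 0" --pt "1 0 0 0.004 0"

```text
time_s: 11.73
ee_pos: [510.3, 106.7, 128.4]
ee_rot: [179.9, -0.2, -170.6]
force: [0.2, -0.8, -1.8]
gripper_width: 23.8
```

Emit:
arm_command --pt "1 0 0 0.001 0" --pt "1 0 0 0.003 0" --pt "1 0 0 0.004 0" --pt "1 0 0 0.004 0"

```text
time_s: 12.07
ee_pos: [510.1, 106.7, 126.3]
ee_rot: [179.9, -0.2, -170.6]
force: [-0.2, 0.3, -1.4]
gripper_width: 23.5
```

```bash
python3 -c "
from h import *
print(inv(env.state()['ee_pos']),env.state()['torque'])
cmd([*rk(0,-14.8),100],189.45)"
```

```text
[ -0.30740929 -14.90387756] [ 0.00351342  0.00068116 -0.04724445]
now [510.1 106.7 126.3] [ 179.86   -0.18 -170.58] F [-0.19  0.28 -1.39] w 23.5 t 12.0667
shift [-0.0008  0.0001  0.0525] turn -0.0006 rows 0.629614559684099
```

Emit:
arm_command --pt "1 0 0 0.003 0" --pt "1 0 0 0.007 0" --pt "1 0 0 0.011 0" --pt "1 0 0 0.015 0" --pt "1 0 0 0.018 0" --pt "1 0 0 0.018 0"

```text
time_s: 12.57
ee_pos: [509.8, 106.7, 116.8]
ee_rot: [179.9, -0.2, -170.6]
force: [-0.6, 0.6, -2.0]
gripper_width: 23.8
```

Emit:
arm_command --pt "1 0 0 0.003 0" --pt "1 0 0 0.007 0" --pt "1 0 0 0.011 0" --pt "1 0 0 0.015 0" --pt "1 0 0 0.018 0" --pt "1 0 0 0.022 0" --pt "1 0 0 0.025 0" --pt "1 0 0 0.025 0"

```text
time_s: 13.23
ee_pos: [509.6, 106.7, 103.9]
ee_rot: [179.9, -0.3, -170.6]
force: [-1.0, 0.3, -1.9]
gripper_width: 24.0
```

```bash
python3 -c "
from h import *
print(inv(env.state()['ee_pos']),env.state()['torque'])
cmd([*rk(0,-14.8),98],189.45)"
```

```text
[ -0.8873181  -14.84736254] [-0.00105824  0.00742111  0.01880183]
now [509.6 106.7 103.9] [ 179.86   -0.26 -170.58] F [-0.96  0.26 -1.89] w 24.0 t 13.2333
shift [-0.0018  0.0001  0.0119] turn -0.0006 rows 0.14417024769010678
```

Emit:
arm_command --pt "1 0 0 0.003 0" --pt "1 0 0 0.006 0" --pt "1 0 0 0.009 0" --pt "1 0 0 0.01 0" --pt "1 0 0 0.01 0"

```text
time_s: 13.65
ee_pos: [509.4, 106.7, 98.7]
ee_rot: [179.9, -0.3, -170.6]
force: [0.5, 0.4, -2.4]
gripper_width: 23.8
```

Emit:
arm_command --pt "1 0 0 0.001 0" --pt "1 0 0 0.002 0" --pt "1 0 0 0.003 0" --pt "1 0 0 0.003 0"

```text
time_s: 13.98
ee_pos: [509.3, 106.7, 97.2]
ee_rot: [179.9, -0.3, -170.6]
force: [0.0, -0.9, -2.1]
gripper_width: 24.2
```

Emit:
arm_command --pt "1 0 0 0.001 0" --pt "1 0 0 0.002 0" --pt "1 0 0 0.002 0"

```text
time_s: 14.23
ee_pos: [509.5, 106.7, 96.7]
ee_rot: [179.9, -0.3, -170.6]
force: [-0.2, -0.7, 3.7]
gripper_width: 23.8
```

Emit:
arm_command --pt "0.7 0 0 0 0" --pt "0.6 0 0 0 0" --pt "0.5 0 0 0 0" --pt "0.4 0 0 0 0" --pt "0.3 0 0 0 0" --pt "0.3 0 0 0 0" --pt "0.3 0 0 0 0" --pt "0.3 0 0 0 0"

```text
time_s: 14.9
ee_pos: [509.5, 106.7, 96.7]
ee_rot: [179.9, -0.3, -170.6]
force: [0.6, -0.0, -0.0]
gripper_width: 63.5
```

Emit:
arm_command --pt "0.3 0 0 -0.02 0" --pt "0.3 0 0 -0.06 0" --pt "0.3 0 0 -0.12 0" --pt "0.3 0 0 -0.19 0" --pt "0.3 0 0 -0.26 0" --pt "0.3 0 0 -0.34 0" --pt "0.3 0 0 -0.34 0" --pt "0.3 0 0 -0.34 0"

```text
time_s: 15.57
ee_pos: [511.5, 106.6, 270.0]
ee_rot: [179.9, 0.1, -170.6]
force: [0.6, -0.2, -0.6]
gripper_width: 63.9
```

```bash
python3 -c "
from h import *
import pickle
st=env.state();f=env.grab_frame('wrist');cv2.imwrite('pics/w5.png',f[:,:,::-1]);pickle.dump(st,open('st5.pkl','wb'))
f=env.grab_frame('scene')[120:270,220:420,::-1];cv2.imwrite('pics/s5.png',cv2.resize(f,None,fx=3.5,fy=3.5,interpolation=2))
cmd([470,113,320],189.45)"
```

```text
now [509.7 106.3 266.3] [ 179.86   -0.33 -170.57] F [1.04 0.2  0.45] w 63.9 t 15.6667
shift [ 0.0767  0.0265 -0.1069] turn -0.0005 rows 1.6089640578116424
```

View pics/w5.png

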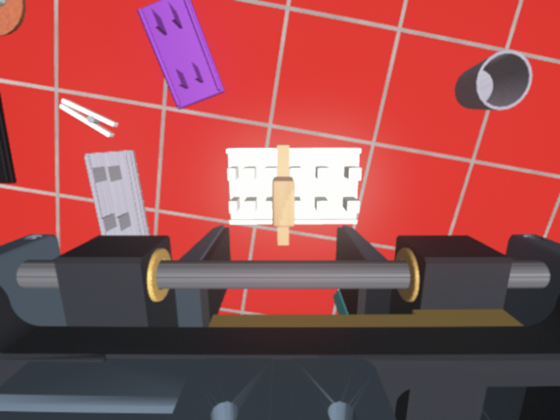

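View pics/s5.png

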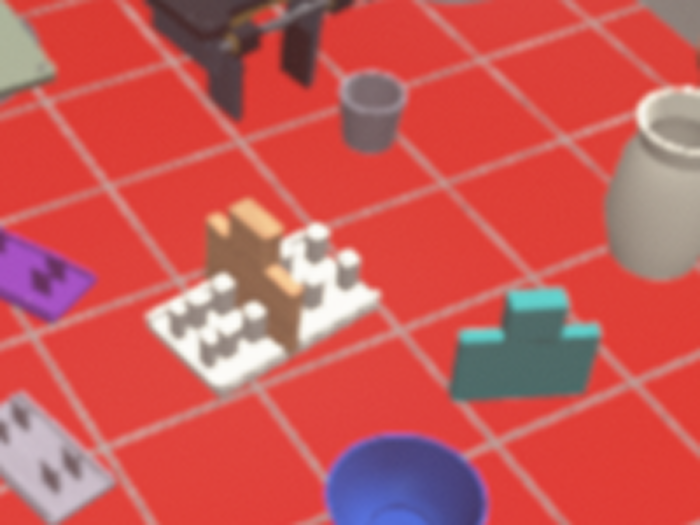

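The views show the gripper clear of the board. The board stands upright, with three teeth per row on its narrow side, so it is in slot 2. In the wrist view it sits at about pixel (283,195), centred on the rack.

```bash
python3 -c "
from h import *
print(env.job_done());print(env.state()['time_s'],env.state()['force'])"
```

```text
the job is handed in; nothing more can be done
None
the job is handed in; nothing more can be done
```

The bread board is out of the drip stand and standing upright in slot 2 of the white rack, on the slot floor and released. I handed the job in at about 16 s; the hand-in reports no verdict.

- **Slot 0:** I did not feel it, because the task says it is too narrow.
- **Slot 1:** The board stopped about 3 to 4 mm below the tooth tops under 7 to 11 N. It did so with a sideways shift of about 1 mm and with turns of about 1° each way, so I took slot 1 as too narrow.
- **Slot 2:** The board went down with no resistance. It met the floor at tool height 96.7 mm, against 96.8 mm expected. The arm was then within about 2 mm of mid-rack along the slot.
- **Last check:** After release, the tool force was back to about zero. The pictures showed the board upright between the third and fourth teeth, the gripper clear, and nothing near the rack visibly moved. I did not measure the positions of the other things on the ledge again.

The readings did not fully agree. Tooth positions in the wrist images were 1 to 3 mm off the given dimensions, so the choice of slot rests on the feel test. I did not measure the board-to-rack contact force directly. At about three times the push, I estimate it stayed near 35 N, under the 50 N limit.

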